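Electrode slide check: load, clamp, measure, unload

ROBOT

A 7-joint arm with a two-finger parallel gripper is mounted at the origin on the work surface. World frame = base frame: x ahead of the robot, y to its left, z up, the work surface at z = 0. Lengths are in m, angles in rad, forces in N, time in s.
With the tool pointing down it reaches from about 0.425 to 0.825 m from the base axis. Payload 3.6 kg.
Tool frame: the origin (TCP) lies where the fingers leave the gripper's body, on its centre line; the fingertips stand 73 mm ahead of it and the grasp point (between the pads) lies 54 mm ahead of it; x points along the fingers, y is the direction in which the jaws open and shut, and the axes are right-handed (so a half turn about x gives the same grasp; the last joint's range is limited). The gripper opens to 85 mm and grips with 20 to 120 N. Pads are 22 mm wide; open, the fingers measure 114 mm over their backs; the gripper's body (76 mm by 85 mm) begins 54 mm behind the grasp point. The pads swing forward as they close: fully open they stand 13 mm farther back than shut.
Start: joints at [1.236, 0.615, -0.013, 1.423, 0.008, 1.103, -0.04], TCP at [0.197, -0.619, 0.304] pointing down, gripper open.
Joint ranges: [-3.12, 3.12], [-0.3, 2.06], [-1.34, 1.32], [0.26, 2.42], [-1.36, 4.5], [0.01, 1.98], [-2.84, 2.84]. Speed limits (rad/s): [2.79, 2.79, 3.14, 3.14, 3.14, 3.14, 3.14].

INTERFACE

Orientations are given as a unit quaternion [x, y, z, w].
In Python, from station import arm, snapshot, camera_info, ticket gives the robot as it stands. Calls block until the motion is done:
- arm.movep(position, orientation): joint-space move of the TCP to a pose.
- arm.line_to(position, velocity=0.15, ori=None): straight line of the TCP; ori=None keeps the orientation; velocity is the mean speed in m/s.
- arm.move_j(angles): joint-space move.
- arm.move_gripper(opening, effort=None): opening from 0.0 (shut) to 1.0 (fully open); effort is the grip in N (None keeps the last); returns when the fingers have stopped.
- arm.pause(seconds).
- arm.ik(position, orientation): joint angles nearest the present ones, or None.
- snapshot(name): name is "side" or "top" or "wrist"; returns the picture (480x640x3 uint8, blue, green, red); there is no depth.
- camera_info(name): a dict with "fx", "fy", "cx", "cy" (pixels), "R" (3x3) and "t" (3): a world point X has camera coordinates R X + t; the wrist camera has in their place "T_tool_cam" (4x4, takes a point from camera to tool coordinates, whose origin is the TCP and whose axes are the tool frame's). Camera axes: x right, y down, z forward; pixel columns grow to the right and rows downward; lengths in m; the calibration is good to about 2 mm. A picture is of the moment at which its call begins: read the wrist's pose just before it. camera_info takes no time and is no camera call.
A pose or a line that the arm cannot do raises arm.MotionError and nothing moves.
- ticket.finish_job(): hands the job in, once; it reports no verdict.
Readings, each from a call of its own:
- arm.read_time(): time.
- arm.read_joint_positions(): joint angles.
- arm.read_dq(): joint speeds.
- arm.read_effort(): joint torques, N m.
- arm.read_tool_pos(): TCP position.
- arm.read_eef_rot(): TCP orientation.
- arm.read_ft_force(): force on the tool from outside, world axes, zero at the start.
- arm.read_wrist_torque(): the same for the moment, N m.
- arm.read_opening(): opening from 0.0 (shut) to 1.0 (fully open).
Only numpy, scipy, OpenCV 4.12 (cv2) and the standard library are available. Lean on these libraries where they do the work, as an engineer would, in place of code of your own. Each camera call takes 0.05 s, during which the arm holds its last target. There are 200 camera calls.

TASK

Check the electrode chamber slides that lie on the white board: seat every one of them in a pocket of the check station, its gold-striped end towards the clamp, swing the red-handled toggle clamp over centre until it locks the contact bar down on them, and, with the clamp locked, press the keys one at a time: yellow (zero), green (measure), blue (store). Then swing the clamp fully back open and put all the slides into the aluminium tray, each lying flat on its floor the right way up. Leave the jar, the Petri dish and the tube rack where they stand.

Things in the scene. Friction and masses are not known exactly. Their poses are not given: they have to be found in the camera images.
- slide_1: electrode chamber slide: glass base 76 x 26 x 3 mm, on it a black block 48 x 24 x 12 mm high (15 mm overall) with 8 white well covers. Origin: centre of the underside, x along the slide, z up. Block at x = -12..+36 mm (grip it across 24 mm at x = +12); bare gold-striped end at x = -38..-13. 40 g. Starts on the board, x axis within 0.5 rad of world x. Two or three slides are there; None if absent
- slide_2: electrode chamber slide: glass base 76 x 26 x 3 mm, on it a black block 48 x 24 x 12 mm high (15 mm overall) with 8 white well covers. Origin: centre of the underside, x along the slide, z up. Block at x = -12..+36 mm (grip it across 24 mm at x = +12); bare gold-striped end at x = -38..-13. 40 g. Starts on the board, x axis within 0.5 rad of world x. Two or three slides are there; None if absent
- slide_3: electrode chamber slide: glass base 76 x 26 x 3 mm, on it a black block 48 x 24 x 12 mm high (15 mm overall) with 8 white well covers. Origin: centre of the underside, x along the slide, z up. Block at x = -12..+36 mm (grip it across 24 mm at x = +12); bare gold-striped end at x = -38..-13. 40 g. Starts on the board, x axis within 0.5 rad of world x. Two or three slides are there; None if absent
- slide_4: electrode chamber slide: glass base 76 x 26 x 3 mm, on it a black block 48 x 24 x 12 mm high (15 mm overall) with 8 white well covers. Origin: centre of the underside, x along the slide, z up. Block at x = -12..+36 mm (grip it across 24 mm at x = +12); bare gold-striped end at x = -38..-13. 40 g. Starts on the board, x axis within 0.5 rad of world x. Two or three slides are there; None if absent
- station: check station, fixed: white box 250 (x) x 280 (y) x 45 mm, origin at the centre of its underside, yaw within 0.13. On top: an aluminium nest plate 88 x 166 x 8 mm with three pockets (+x half), a steel toggle clamp on the robot's side of the nest (clamp and nest centred at y = +40 mm), and along the -y side three keys in a row and a low black display, top 55 mm above the bench
- pocket_1 (a point): first (+y) pocket of the nest: centre of its floor, 49 mm above the bench; station axes. Pocket 79 (x) x 29 (y) x 4 mm deep, 1.5 mm chamfer; nest top 53 mm above the bench; pockets 52 mm apart along y. A seated slide has its origin here (play 1.5 mm each way) and its x axis along the station's +x, so the gold-striped end (-x) is nearest the clamp. Any slide may go in any pocket
- pocket_2 (a point): middle pocket of the nest: centre of its floor, 49 mm above the bench; station axes. Pocket 79 (x) x 29 (y) x 4 mm deep, 1.5 mm chamfer; nest top 53 mm above the bench; pockets 52 mm apart along y. A seated slide has its origin here (play 1.5 mm each way) and its x axis along the station's +x, so the gold-striped end (-x) is nearest the clamp. Any slide may go in any pocket
- pocket_3 (a point): last (-y) pocket of the nest: centre of its floor, 49 mm above the bench; station axes. Pocket 79 (x) x 29 (y) x 4 mm deep, 1.5 mm chamfer; nest top 53 mm above the bench; pockets 52 mm apart along y. A seated slide has its origin here (play 1.5 mm each way) and its x axis along the station's +x, so the gold-striped end (-x) is nearest the clamp. Any slide may go in any pocket
- clamp_handle (a joint): angle of the red handle, rad: 0 = fully open (start; handle leaning 1.26 back to the station's -x), 1.26 = dead centre (handle upright), 1.35 = stop, past centre, locked. Loaded, it takes 2 to 5 N at the grip over the last 0.2 rad and then stays at the stop; 2 to 4 N pull it back over centre, up to 8 N lift the bar. Left at 0 it stays open; left half way the bar may sink but does not lock
- handle_grip (a point): point to grip on the red handle, 85 mm from clamp_pivot. Red grip 16 x 16 mm in section, 46 to 112 mm from the pivot: pinch it lightly (12 N) across y, tool down, and carry it round clamp_pivot; it turns between the pads and can lag 15 mm: go by the joint. At 0 it is 97 mm above the bench and 81 mm to the -x side of clamp_pivot; locked, 155 mm above the bench and 8 mm to its +x side
- clamp_pivot (a point): centre of the handle's pivot, fixed in the station, 71 mm above the bench; its axis is the station's y, the handle swings in the station's x-z plane, from -x over the top. The handle drives the bar arm by a link; the arm's own axis is parallel, 47 mm further in +x, 6 mm higher; the arm is 70 mm long, turns 1.47 rad in all, fast near open, hardly at all near dead centre
- contact_bar: black contact bar 126 (y) x 14 mm with three brass blocks, sprung up to 6 mm, on the end of the clamp arm. Locked, its blocks press the gold-striped ends of the slides with 5 to 11 N in all. Open, it stands up to 160 mm above the bench, 55 mm or more to the -x side of the pocket centres. Origin: on the arm's centre line, 70 mm from the arm's pivot
- key_yellow (a joint): travel of the yellow key, m: 0 up, 0.005 fully down; spring 1.2 N at first to 4 N fully down; it counts as pressed from 0.0035
- key_green (a joint): travel of the green key, m: 0 up, 0.005 fully down; spring 1.2 N at first to 4 N fully down; it counts as pressed from 0.0035
- key_blue (a joint): travel of the blue key, m: 0 up, 0.005 fully down; spring 1.2 N at first to 4 N fully down; it counts as pressed from 0.0035
- key_yellow_top (a point): centre of the top face of the yellow key: round cap 19 mm across in a black collar 35 mm across (collar top 57 mm, cap top 66 mm above the bench), pressed straight down; keys 40 mm apart along the station's x, yellow nearest the robot, then green, then blue
- key_green_top (a point): centre of the top face of the green key: round cap 19 mm across in a black collar 35 mm across (collar top 57 mm, cap top 66 mm above the bench), pressed straight down; keys 40 mm apart along the station's x, yellow nearest the robot, then green, then blue
- key_blue_top (a point): centre of the top face of the blue key: round cap 19 mm across in a black collar 35 mm across (collar top 57 mm, cap top 66 mm above the bench), pressed straight down; keys 40 mm apart along the station's x, yellow nearest the robot, then green, then blue
- board: white plastic board, fixed, 240 (x) x 190 (y) x 4 mm thick, origin at the centre of its underside; the slides start on it, in a 2 x 2 spacing of about 110 x 90 mm. To the left or to the right of the station
- tray: aluminium instrument tray, fixed, 132 (x) x 200 (y) mm outside, walls 4 mm thick and 14 mm high, floor 4 mm thick; inside 124 x 192 mm. Origin at the centre of its underside. On the other side of the station from the board
- media_jar: amber jar with yellow cap, 52 mm across, 85 mm high, loose, bystander; origin at the centre of its underside
- petri_dish: clear Petri dish, 63 mm across, 15 mm high, loose, bystander; origin at the centre of its underside
- tube_rack: orange tube rack with white tube caps, 50 x 110 x 46 mm, loose, bystander; origin at the centre of its underside

How it is judged:
By the outcome, as a careful person would: the job done as asked, in the order asked, and still so for the second after the job is handed in, with the robot touching nothing.
Of slide_1, slide_2, slide_3, slide_4 only 2 to 3 are there at a start; the rules pass over those that are not, and their reading is None.
At some moment in a run one of slide_1, slide_2, slide_3, slide_4 may be knocked a few centimetres aside while the robot is not near it.
Once in a run the grip may slacken for a moment while it holds something.
It also fails if it takes over 210 s, if anything falls off the work surface, if the arm or the gripper's body presses on something with over 40 N, if the wrist force passes 120 N, or if a joint passes its speed limit or range.

## Working session

There is one attempt and no reset: what is moved stays moved. The work goes in short steps, each a Python script; the robot and the scene stay as the last script left them, time stands still between calls to the robot, and variables do not carry over. Pictures are saved under pics/ and viewed, about 12 in all and at most 16, crops included, and the job is handed in when it is done.

```bash
ls; mkdir -p pics; python3 - <<'E'
from station import arm, snapshot, camera_info, ticket
import cv2
for n in("top","side"):
    cv2.imwrite(f"pics/{n}0.png",snapshot(n)); print(n,camera_info(n))
print(camera_info("wrist"))
print(arm.read_time(),arm.read_tool_pos(),arm.read_eef_rot(),arm.read_opening())
E
```

```text
pics
top {'fx': 546.5765473169835, 'fy': 546.5765473169835, 'cx': 318.5213827117604, 'cy': 240.99667183002194, 'R': array([[ 0.01750315, -0.99979416, -0.01026078],
       [-0.99565353, -0.01648993, -0.09166313],
       [ 0.09147506,  0.01182058, -0.99573721]]), 't': array([0.02837202, 0.57851705, 1.08086198])}
side {'fx': 512.0564580408644, 'fy': 512.0564580408644, 'cx': 321.11441688514134, 'cy': 238.46926239353402, 'R': array([[-0.97237244, -0.23250777,  0.02078422],
       [-0.17486829,  0.66653858, -0.72467055],
       [ 0.15463805, -0.70828417, -0.68878198]]), 't': array([0.56546288, 0.17159322, 1.19079245])}
{'fx': 356.21571429475034, 'fy': 356.21571429475034, 'cx': 320.896681319539, 'cy': 240.36203702563822, 'T_tool_cam': array([[ 5.03051794e-04, -3.17136249e-01,  9.48379853e-01,
        -6.95939737e-02],
       [ 9.99999763e-01,  6.05106575e-04, -3.28086308e-04,
        -2.11525064e-04],
       [-4.69822824e-04,  9.48379794e-01,  3.17136479e-01,
        -8.05588656e-02],
       [ 0.00000000e+00,  0.00000000e+00,  0.00000000e+00,
         1.00000000e+00]])}
0.1 [ 0.19677276 -0.61893985  0.30284762] [-0.69860244 -0.10923297  0.69888996 -0.10759003] 0.9979152702167557
```

View pics/top0.png

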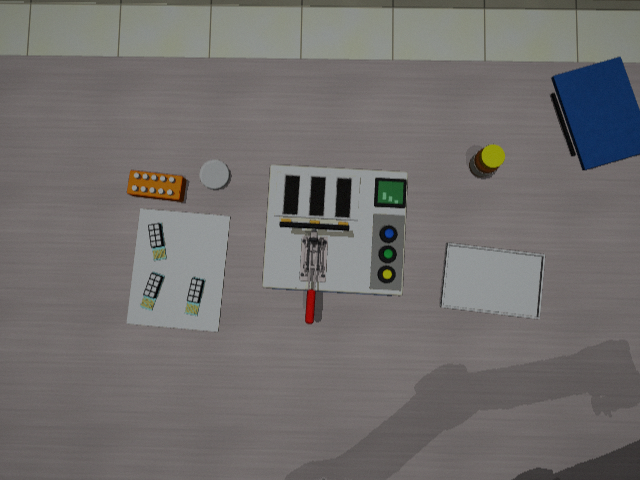

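View pics/side0.png

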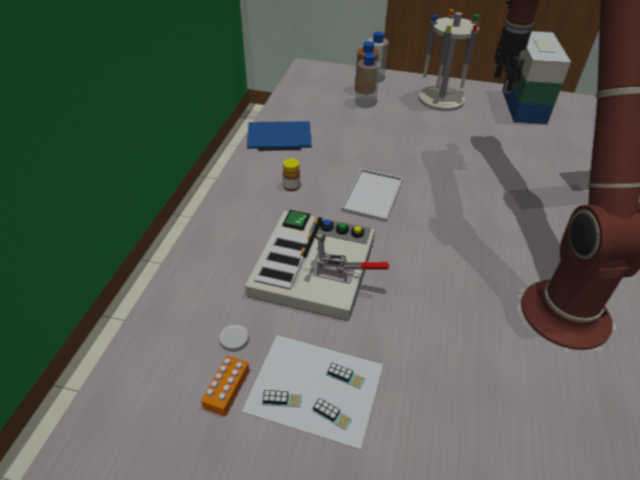

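```bash
cat > h.py <<'E'
from station import arm, snapshot, camera_info, ticket
import cv2, numpy as np
from scipy.spatial.transform import Rotation as Rn
def quat(a, flip=False):
    """tool down, tool z along heading a (jaws across it); flip: half turn"""
    if flip: a += np.pi
    c,s=np.cos(a),np.sin(a)
    return Rn.from_matrix(np.array([[0,-s,c],[0,c,s],[-1,0,0]])).as_quat()
def cam(n):
    i=camera_info(n)
    if n!="wrist": R=np.array(i["R"]); return i,R.T,-R.T@np.array(i["t"])
    T=np.array(i["T_tool_cam"]); Rt=Rn.from_quat(arm.read_eef_rot()).as_matrix()
    return i,Rt@T[:3,:3],Rt@T[:3,3]+np.array(arm.read_tool_pos())
def look(n):
    c=cam(n); return snapshot(n),c
def ray(c,uv,z):
    i,R,o=c; uv=np.atleast_2d(np.float64(uv))
    d=np.c_[(uv[:,0]-i["cx"])/i["fx"],(uv[:,1]-i["cy"])/i["fy"],np.ones(len(uv))]@R.T
    return o+d*((z-o[2])/d[:,2])[:,None]
def proj(c,X):
    i,R,o=c; p=(np.atleast_2d(X)-o)@R
    return np.c_[i["fx"]*p[:,0]/p[:,2]+i["cx"],i["fy"]*p[:,1]/p[:,2]+i["cy"]]
def blobs(m,amin):
    cs,_=cv2.findContours(m.astype(np.uint8),cv2.RETR_EXTERNAL,cv2.CHAIN_APPROX_NONE)
    return sorted([k for k in cs if cv2.contourArea(k)>=amin],key=cv2.contourArea,reverse=True)
def rect(c,k,z):
    """metric min-area rectangle of a contour on plane z: centre, long, short, heading in (-pi/2,pi/2]"""
    P=ray(c,k[:,0,:],z)[:,:2]
    (x,y),(w,h),a=cv2.minAreaRect((P*1000).astype(np.float32))
    a=np.radians(a)
    if h>w: w,h,a=h,w,a+np.pi/2
    a=(a+np.pi/2)%np.pi-np.pi/2
    return np.array([x,y])/1000,w,h,a
E
python3 - <<'E'
from h import *
i,c=cv2.imread("pics/top0.png"),cam("top")
hsv=cv2.cvtColor(i,cv2.COLOR_BGR2HSV).astype(int); H,S,V=hsv[...,0],hsv[...,1],hsv[...,2]
m=(V<60)
for k in blobs(m[:, :460][210:330,100:235],60): pass
def show(n,m,z,amin,roi):
    M=np.zeros_like(m); x0,y0,x1,y1=roi; M[y0:y1,x0:x1]=m[y0:y1,x0:x1]
    for k in blobs(M,amin)[:5]:
        r=rect(c,k,z); print(n,np.round(r[0],4),np.round(r[1:3],1),round(r[3],3))
bl=cv2.morphologyEx(((V<95)|((S<40)&(V<95))).astype(np.uint8),cv2.MORPH_CLOSE,np.ones((3,3)))
show("pocket",V<60,.051,200,(275,170,360,219))
for n,h0,h1,r in(("blue",105,130,(375,222,402,244)),("green",50,80,(375,244,402,265)),("yellow",24,34,(375,263,402,286))):
    show(n,(H>=h0)&(H<=h1)&(S>120)&(V>80),.066,20,r)
show("red",((H<8)|(H>172))&(S>150)&(V>80),.09,60,(290,270,330,330))
print(hsv[280,200],hsv[240,340],hsv[280,490],hsv[350,250])
w=(S<18)&(V>150)
show("board",w,.004,2000,(100,200,250,340)); show("stn",w,.045,2000,(255,155,415,300)); show("tray",(S<18)&(V>130),.008,2000,(430,230,560,330))
show("slide",V<70,.015,40,(135,210,215,320))
print(Rn.from_quat(arm.read_eef_rot()).as_matrix().round(2))
E
```

```text
pocket [0.6682 0.0943] [76.3 27.7] -0.043
pocket [ 0.6642 -0.0093] [76.7 27.6] -0.043
pocket [0.6662 0.0426] [76.7 27.5] -0.039
blue [ 0.5923 -0.0997] [15.7 15.7] 0.016
green [ 0.5521 -0.097 ] [13.7 13.6] 0.007
yellow [ 0.5132 -0.0963] [17.5 15.5] 0.007
red [0.4486 0.0521] [64.1 15.2] -0.038
[90 10 79] [100   5 152] [105   7 151] [  0  11 119]
board [0.5172 0.3268] [235.7 187.7] -0.07
stn [0.6018 0.0055] [273.7 242.4] 1.531
tray [ 0.5054 -0.3155] [192.4 132.8] 1.467
slide [0.5842 0.3632] [50.4 21.4] -0.161
slide [0.4845 0.3645] [49.8 23.7] 0.129
slide [0.4729 0.2777] [45.8  8.2] -0.144
[[-0.    0.3  -0.95]
 [ 0.   -0.95 -0.3 ]
 [-1.   -0.    0.  ]]
```

```bash
python3 - <<'E'
from h import *
for n,p in(("stn",(0.60,0.0,0.28)),("brd",(0.53,0.325,0.26))):
    arm.movep(p,quat(-0.04,True)); arm.pause(.3)
    im,c=look("wrist"); cv2.imwrite(f"pics/w_{n}.png",im); np.savez(f"{n}.npz",R=c[1],o=c[2])
    print(np.round(arm.read_tool_pos(),4),np.round(arm.read_joint_positions(),2),arm.read_time())
E
```

```text
[ 6.0e-01 -2.0e-04  2.8e-01] [ 0.03  0.56 -0.11  1.61  0.07  0.98 -1.71] 3.0667
[0.5305 0.3243 0.26  ] [-0.52  0.61 -0.11  1.57  0.08  0.97 -2.26] 4.675
```

View pics/w_stn.png

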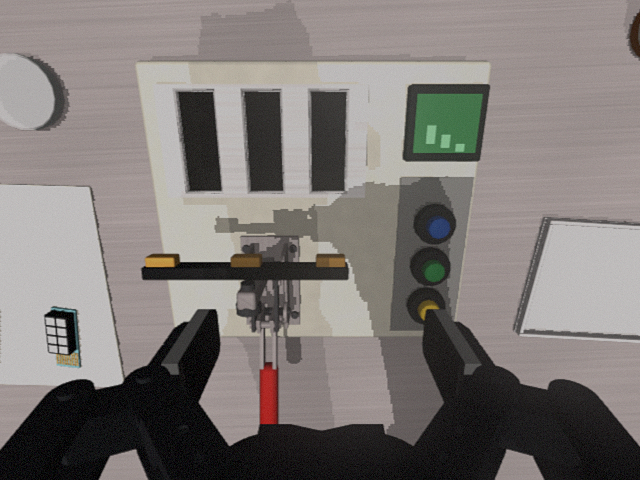

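View pics/w_brd.png

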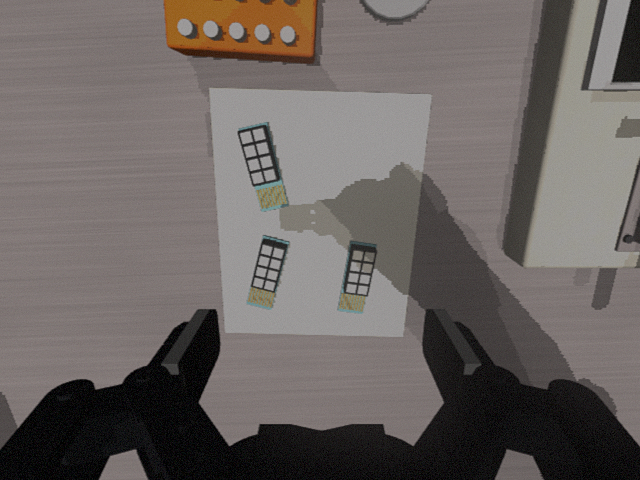

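```bash
cat >> h.py <<'E'
def near(c,im,X,half,mask,z,amin=60):
    """largest blob of mask within a metric window about X -> rect"""
    P=proj(c,[[X[0]+a*half,X[1]+b*half,z] for a in(-1,1) for b in(-1,1)])
    x0,y0=np.clip(P.min(0).astype(int),0,None); x1,y1=P.max(0).astype(int)
    M=np.zeros(mask.shape,np.uint8); M[y0:y1,x0:x1]=mask[y0:y1,x0:x1]
    k=blobs(M,amin); return rect(c,k[0],z) if k else None
def chan(im):
    h=cv2.cvtColor(im,cv2.COLOR_BGR2HSV).astype(int); return h[...,0],h[...,1],h[...,2]
def block(c,im,X,z,half=.045):
    """black well block near X, top at z. covers are closed over"""
    H,S,V=chan(im); m=cv2.morphologyEx((V<50).astype(np.uint8),cv2.MORPH_CLOSE,np.ones((9,9)))
    m=cv2.morphologyEx(m,cv2.MORPH_OPEN,np.ones((5,5)))
    return near(c,im,X,half,m,z)
E
python3 - <<'E'
from h import *
def load(n):
    d=np.load(n+".npz"); return cv2.imread(f"pics/w_{n}.png"),(camera_info("wrist"),d["R"],d["o"])
im,c=load("stn"); H,S,V=chan(im)
for X in((.6682,.0943),(.6662,.0426),(.6642,-.0093)):
    for z in(.049,.053): r=near(c,im,X,.05,V<70,z); print("pocket",z,np.round(r[0],4),np.round(r[1:],3))
for n,h0,h1,X in(("blue",105,130,(.5923,-.0997)),("green",50,80,(.5521,-.097)),("yellow",22,34,(.5132,-.0963))):
    r=near(c,im,X,.018,(H>=h0)&(H<=h1)&(S>100)&(V>60),.066,10); print(n,r)
print("red",near(c,im,(.4486,.0521),.05,((H<8)|(H>172))&(S>150)&(V>60),.095))
print(V[300:330:10,262:276].tolist())
im,c=load("brd")
for X in((.5842,.3632),(.4845,.3645),(.4729,.2777)): print("block",block(c,im,X,.019))
# bar (black): row ~271
E
```

```text
pocket 0.049 [0.6675 0.0956] [ 7.7088e+01  2.7489e+01 -4.0000e-02]
pocket 0.053 [0.6677 0.0943] [ 7.6062e+01  2.7123e+01 -4.0000e-02]
pocket 0.049 [0.6655 0.0435] [ 7.7071e+01  2.7541e+01 -4.0000e-02]
pocket 0.053 [0.6657 0.0429] [ 7.6046e+01  2.7175e+01 -4.0000e-02]
pocket 0.049 [ 0.6634 -0.0086] [ 7.7062e+01  2.6762e+01 -4.0000e-02]
pocket 0.053 [ 0.6636 -0.0086] [ 7.6037e+01  2.6405e+01 -4.0000e-02]
blue (array([ 0.59341687, -0.09772104]), 19.282394409179688, 17.306991577148438, np.float64(0.07345044059519767))
green (array([ 0.55282288, -0.09641756]), 17.410768508911133, 17.135419845581055, np.float64(0.8375299412099126))
yellow (array([ 0.51782465, -0.09142981]), 18.61184310913086, 15.245153427124023, np.float64(-0.8754104116600638))
red (array([0.45453787, 0.05183773]), 65.48938751220703, 15.45691204071045, np.float64(-0.07923902928394533))
[[92, 81, 82, 84, 84, 80, 85, 86, 86, 87, 88, 88, 75, 67], [46, 56, 44, 45, 37, 48, 39, 51, 57, 55, 67, 69, 69, 69], [57, 50, 53, 90, 113, 105, 88, 81, 87, 82, 89, 64, 58, 69]]
block None
block (array([0.47855829, 0.38331857]), 11.847067832946777, 10.465593338012695, np.float64(-0.09027077462543431))
block (array([0.49818066, 0.28661938]), 22.158248901367188, 5.528733730316162, np.float64(1.3801582012193183))
```

```bash
python3 - <<'E'
from h import *
X=np.array((.5842,.3632)); a=-.16
arm.movep([*(X-.08*np.array([np.cos(a),np.sin(a)])),.17],quat(a,True)); arm.pause(.3)
im,c=look("wrist"); cv2.imwrite("pics/s1.png",im); np.savez("s1.npz",R=c[1],o=c[2])
p=proj(c,[*X,.019])[0].astype(int); print(p,arm.read_joint_positions()[6])
H,S,V=chan(im); print(V[p[1]-60:p[1]+90:5,p[0]].tolist(),V[p[1],p[0]-40:p[0]+40:3].tolist())
cv2.imwrite("pics/s1c.png",cv2.resize(im[max(0,p[1]-100):p[1]+110,p[0]-100:p[0]+100],None,fx=2.5,fy=2.5))
E
```

```text
[319 125] -2.4636786484094784
[151, 152, 149, 147, 146, 154, 150, 151, 153, 108, 98, 76, 43, 52, 140, 66, 152, 150, 149, 117, 133, 122, 127, 147, 105, 124, 133, 115, 152, 151] [36, 153, 149, 153, 151, 153, 97, 63, 52, 43, 45, 97, 158, 48, 82, 153, 150, 151, 153, 152, 151, 147, 152, 153, 150, 152, 151]
```

View pics/s1c.png

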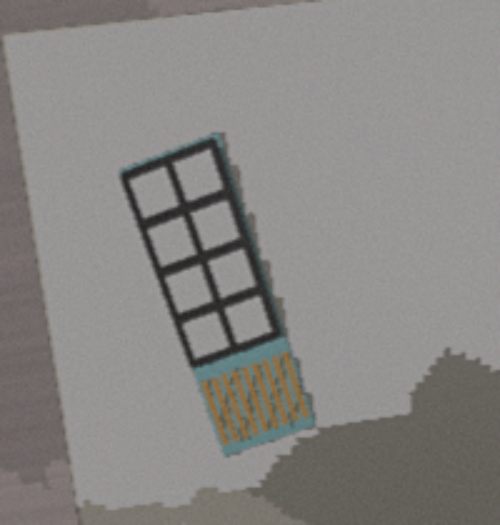

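```bash
python3 - <<'E'
from h import *
for t in(.15,-.15,-.04):
    R=np.array([[np.cos(t),-np.sin(t)],[np.sin(t),np.cos(t)]])
    P=(np.array([[a,b] for a in np.linspace(-25,25,20) for b in(-12,12)])@R.T+[500,300]).astype(np.float32)
    print(t,cv2.minAreaRect(P))
c=cam("top"); print(ray(c,[[156,235],[160,255],[152,286],[148,303],[195,290],[193,310]],.019).round(4))
d=np.load("s1.npz"); im=cv2.imread("pics/s1.png"); c=(camera_info("wrist"),d["R"],d["o"]); H,S,V=chan(im)
for th in(60,80,100):
    m=cv2.morphologyEx((V<th).astype(np.uint8),cv2.MORPH_CLOSE,np.ones((9,9)))
    print(th,near(c,im,(.584,.363),.04,m,.019),near(c,im,(.57,.363),.05,(S>60)&(H<30)&(H>8),.007))
E
```

```text
0.15 ((499.9999694824219, 300.0), (50.00000762939453, 24.000022888183594), 8.594367980957031)
-0.15 ((499.99993896484375, 300.0000305175781), (24.000022888183594, 50.00000762939453), 81.40563201904297)
-0.04 ((500.0000305175781, 300.0), (24.000022888183594, 50.000022888183594), 87.70817565917969)
[[0.5855 0.3715 0.019 ]
 [0.5446 0.3615 0.019 ]
 [0.4813 0.375  0.019 ]
 [0.4468 0.3815 0.019 ]
 [0.4747 0.2871 0.019 ]
 [0.4344 0.2896 0.019 ]]
60 (array([0.58507349, 0.37513712]), 47.14628982543945, 23.26673698425293, np.float64(0.17487827061378902)) None
80 (array([0.58507135, 0.37499649]), 47.73175048828125, 24.13277244567871, np.float64(0.17642029081921518)) None
100 (array([0.57492084, 0.37263211]), 68.93904876708984, 25.244489669799805, np.float64(0.1772386136431694)) None
```

```bash
cat >> h.py <<'E'
def block(c,im,X,z,half=.042):
    """black well block near X, top at z; covers closed over; threshold chosen so that it measures 48 x 24"""
    V=chan(im)[2]; best=None
    for th in range(35,100,6):
        m=cv2.morphologyEx((V<th).astype(np.uint8),cv2.MORPH_CLOSE,np.ones((9,9)))
        m=cv2.morphologyEx(m,cv2.MORPH_OPEN,np.ones((9,9)))
        r=near(c,im,X,half,m,z)
        if r:
            e=abs(r[1]-48)+abs(r[2]-24)
            if best is None or e<best[0]: best=(e,r)
    return best
def lookat(X,a,z,zt,name=None,half=.042):
    """put the wrist camera over X, heading a; measure the block whose top is at zt"""
    arm.movep([*(np.array(X)-.08*np.array([np.cos(a),np.sin(a)])),z],quat(a,True)); arm.pause(.25)
    im,c=look("wrist")
    if name: cv2.imwrite(f"pics/{name}.png",im)
    return block(c,im,X,zt,half)
E
python3 - <<'E'
from h import *
print(lookat((.481,.375),-.15,.17,.019,"s2")); print(lookat((.475,.287),-.05,.17,.019,"s3"))
arm.move_gripper(.29); print(arm.read_opening())
arm.movep([.56,.285,.11],quat(0,True)); arm.pause(.3); f0=np.array(arm.read_ft_force())
z=.095
while z>.07:
    arm.line_to([.56,.285,z],.05); arm.pause(.1); f=np.array(arm.read_ft_force())-f0
    if f[2]>2: break
    z-=.001
print(z,arm.read_tool_pos(),f.round(2)); arm.line_to([.56,.285,.12],.15); print(arm.read_time())
E
```

```text
None
None
0.29027482853243175
0.07599999999999998 [0.56011477 0.28507142 0.07669785] [ 0.14 -0.74  5.2 ]
16.3833
```

```bash
python3 - <<'E'
from h import *
a=cv2.imread("pics/s2.png"); b=cv2.imread("pics/s3.png"); cv2.imwrite("pics/s23.png",np.hstack([cv2.resize(a,(400,300)),cv2.resize(b,(400,300))]))
E
```

```text
(no output)
```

View pics/s23.png

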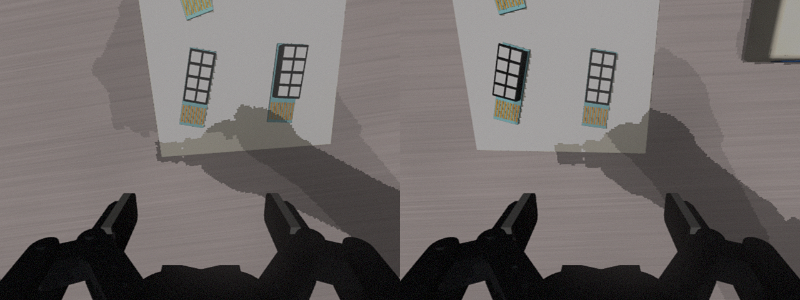

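```bash
cat >> h.py <<'E'
YAW=-.04
U=np.array([np.cos(YAW),np.sin(YAW)]); W=np.array([-U[1],U[0]])
P2=np.array([.6656,.0431]); POCK=[P2+.052*W,P2,P2-.052*W]
G=.0785   # TCP above the slide's underside when it is gripped
def block(c,im,X,z,half=.042):
    V=chan(im)[2]; best=None
    for th in range(35,100,6):
        m=cv2.morphologyEx((V<th).astype(np.uint8),cv2.MORPH_CLOSE,np.ones((9,9)))
        r=near(c,im,X,half,m,z)
        if r:
            e=abs(r[1]-48)+abs(r[2]-24)
            if best is None or e<best[0]: best=(e,r)
    return best
def pick(X,a,z0,op=.5,up=.27,zl=.17):
    """look at a block near X, on a surface at z0, grip it and lift"""
    e,r=lookat(X,a,zl,z0+.015); print("seen",np.round(r[0],4),np.round(r[1:],3),"err",round(e,1))
    if e>5: raise SystemExit("bad measurement")
    B,a=r[0],r[3]; q=quat(a,True)
    arm.move_gripper(op); arm.movep([*B,z0+G+.04],q); arm.line_to([*B,z0+G],.1)
    arm.move_gripper(0,40); arm.pause(.2); o=arm.read_opening()
    arm.line_to([*B,up],.2); print("grip",round(o,3),round(arm.read_opening(),3)); return B,a
def place(B,a,z0,up=.27,op=.45,fmax=6):
    """set the held slide down with its grip point at B, heading a, on z0"""
    q=quat(a,True); arm.movep([*B,up],q); arm.pause(.2)
    o=arm.read_opening(); f0=np.array(arm.read_ft_force())
    if abs(o-.28)>.04: raise SystemExit(f"grip lost? {o}")
    arm.line_to([*B,z0+G+.008],.15); z=z0+G+.008
    while z>z0+G-.0004:
        z-=.001; arm.line_to([*B,z],.03); f=np.array(arm.read_ft_force())-f0
        if f[2]>fmax: break
    print("down",round((z-z0-G)*1e3,1),"mm",f.round(1),"open",round(arm.read_opening(),3),"z",arm.read_tool_pos()[2].round(4))
    return z
E
python3 - <<'E'
from h import *
arm.move_gripper(.5)
pick((.585,.375),.175,.004)
im,c=look("wrist"); cv2.imwrite("pics/held1.png",im)
place(POCK[0]+.012*U,YAW,.049); print(arm.read_time())
E
```

```text
seen [0.5851 0.3751] [47.775 24.521  0.178] err 0.7
grip 0.265 0.264
down 0.0 mm [-2.6 -0.6  6.1] open 0.265 z 0.1287
24.7417
```

```bash
cat >> h.py <<'E'
def release(up=.27,op=.45,pk=None):
    arm.move_gripper(op); p=np.array(arm.read_tool_pos()); arm.line_to([p[0],p[1],up],.2)
def checkpock(i,zl=.25):
    P=POCK[i]+.012*U; e,r=lookat(P,YAW,zl,.064,f"pk{i}_{arm.read_time():.0f}"); d=r[0]-P
    print("pocket",i,"dx,dy mm",np.round([d@U*1e3,d@W*1e3],1),np.round(r[1:],3),round(e,1))
E
python3 - <<'E'
from h import *
release(); checkpock(0)
import glob; f=sorted(glob.glob("pics/pk0*"))[-1]; im=cv2.imread(f); cv2.imwrite("pics/v1.png",np.hstack([cv2.resize(im[20:320,150:490],None,fx=1.15,fy=1.15), cv2.resize(cv2.imread("pics/held1.png"),(400,345))]))
print(arm.read_time())
E
```

```text
pocket 0 dx,dy mm [-0.1  0. ] [ 4.6771e+01  2.3265e+01 -8.0000e-03] 2.0
26.6333
```

View pics/v1.png

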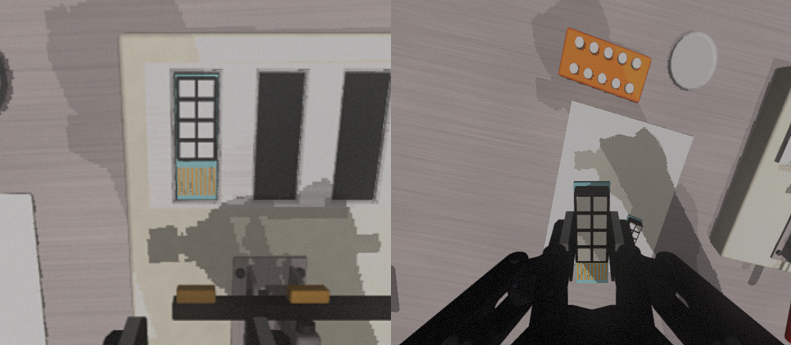

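```bash
python3 - <<'E'
from h import *
for X,a,i in(((.481,.375),-.15,1),((.475,.287),-.05,2)):
    pick(X,a,.004); z=place(POCK[i]+.012*U,YAW,.049)
    if z>.049+G+.0021: raise SystemExit("high")
    release(); checkpock(i); print(arm.read_time())
E
```

```text
seen [0.482  0.3759] [47.55  24.051 -0.316] err 0.5
grip 0.263 0.268
down -1.0 mm [-3.9  1.   9.8] open 0.262 z 0.1285
pocket 1 dx,dy mm [1.2 0.3] [ 4.8726e+01  2.5465e+01 -2.4000e-02] 2.2
37.9417
seen [0.4734 0.2891] [47.568 24.001 -0.187] err 0.4
grip 0.27 0.264
down -1.0 mm [-2.7  1.2  9.9] open 0.267 z 0.1286
pocket 2 dx,dy mm [0.2 0.6] [ 4.6719e+01  2.4549e+01 -2.5000e-02] 1.8
49.0417
```

```bash
cat >> h.py <<'E'
SP=np.array([*(P2-U*(.6656-.5238)),.071])
def hp(phi,r=.085): return SP+np.array([*(-r*np.sin(phi)*U),r*np.cos(phi)])
def tcp(phi,dr=0): return hp(phi,.085+dr)+[0,0,.054]
def red(n):
    """angle phi of the red handle (from upright, + towards the robot) fitted to the red blob's centre"""
    im,c=look(n); H,S,V=chan(im); M=(((H<8)|(H>172))&(S>150)&(V>60)).astype(np.uint8)
    X=proj(c,[hp(f,r) for f in(1.26,.6,0,-.3) for r in(.04,.12)]); K=np.zeros_like(M)
    x0,y0=(X.min(0)-12).astype(int); x1,y1=(X.max(0)+12).astype(int); K[y0:y1,x0:x1]=M[y0:y1,x0:x1]
    k=max(blobs(K,10),key=cv2.contourArea); m=cv2.moments(k); u=np.array([m["m10"],m["m01"]])/m["m00"]
    fs=np.linspace(-.4,1.4,181); d=np.linalg.norm(proj(c,[hp(f,.079) for f in fs])-u,axis=1); j=d.argmin()
    return round(fs[j],2),round(d[j],1),np.round(u,1)
E
python3 - <<'E'
from h import *
print(red("top"),red("side"))
q=quat(YAW,True)
arm.move_gripper(.45); p=tcp(1.26); print(p)
arm.movep(p+[0,0,.09],q); print(red("side")); arm.line_to(p,.12)
arm.pause(.2); print(arm.read_ft_force())
arm.move_gripper(0,12); arm.pause(.2); print("open",arm.read_opening(),arm.read_time(),np.round(arm.read_ft_force(),1))
im,c=look("side"); cv2.imwrite("pics/grip.png",im[200:340,250:450])
E
```

```text
(np.float64(1.29), np.float64(0.1), array([309.8, 306.3])) (np.float64(1.3), np.float64(0.3), array([374.3, 265.3]))
[0.44305048 0.05200673 0.15099444]
(np.float64(1.3), np.float64(0.2), array([374.2, 265.4]))
[-0.14782902 -0.6769891   0.22212961]
open 0.18305135642642117 51.7167 [-1.6  1.8  6.4]
```

```bash
python3 - <<'E'
from h import *
f0=np.array(arm.read_ft_force())
for phi in [*np.arange(1.16,.2,-.1),*np.arange(.15,-.29,-.05)]:
    arm.line_to(tcp(phi),.06); f=np.array(arm.read_ft_force())
    print(round(phi,2),f.round(1),round(arm.read_opening(),3))
    if phi<-.1 and abs(f[0])>12 : break
arm.pause(.3); print(np.round(arm.read_ft_force(),1),red("side"),red("top"),arm.read_time())
cv2.imwrite("pics/cl.png",cv2.resize(snapshot("side")[170:320,230:430],None,fx=3,fy=3))
E
```

```text
1.16 [0.1 1.2 0.2] 0.183
1.06 [-1.2  3.1  0.8] 0.182
0.96 [-1.4  3.6  1.4] 0.182
0.86 [-1.8  3.9  1.4] 0.183
0.76 [-3.1  3.9  1.8] 0.18
0.66 [-2.1  4.9  0.7] 0.184
0.56 [-2.5  4.1  0.8] 0.181
0.46 [-2.   4.6  1.4] 0.182
0.36 [-2.6  3.4  0.3] 0.183
0.26 [-2.2  4.   0.3] 0.185
0.15 [-2.3  4.2 -0.2] 0.185
0.1 [-2.8  3.9  0.2] 0.183
0.05 [-2.8  4.9  0.5] 0.181
-0.0 [-3.2  4.4 -0.1] 0.186
-0.05 [-3.5  4.1  1.2] 0.181
-0.1 [-2.8  4.7  0.9] 0.185
-0.15 [-2.8  3.9  0.5] 0.18
-0.2 [-1.9  4.8  0.1] 0.182
-0.25 [-10.5   5.   10.8] 0.179
[-10.1   4.6  11. ] (np.float64(-0.03), np.float64(2.2), array([341.2, 242.2])) (np.float64(-0.4), np.float64(17.3), array([321.3, 232.9])) 57.3917
```

View pics/cl.png

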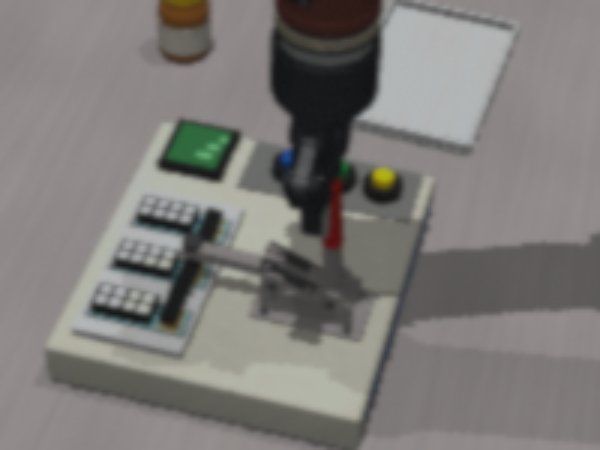

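```bash
python3 - <<'E'
from h import *
arm.move_gripper(.5); p=np.array(arm.read_tool_pos()); arm.line_to(p+[0,0,.09],.15)
print(np.round(arm.read_ft_force(),1))
arm.movep([.55,-.1,.28],quat(YAW,True)); print(red("side"),red("top"),arm.read_time())
arm.move_gripper(0,40); print(arm.read_opening())
cv2.imwrite("pics/cl2.png",cv2.resize(snapshot("side")[170:320,230:430],None,fx=3,fy=3))
E
```

```text
[-0.4  0.1 -1.9]
(np.float64(-0.08), np.float64(1.1), array([340. , 238.6])) (np.float64(-0.13), np.float64(0.4), array([311.4, 258.8])) 59.3083
0.0029815990869301342
```

View pics/cl2.png

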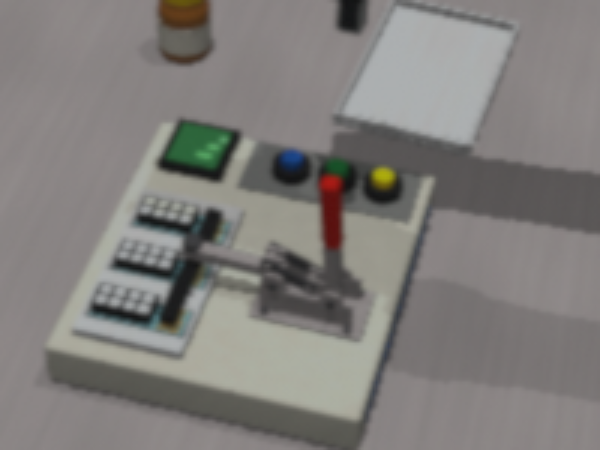

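```bash
python3 - <<'E'
from h import *
q=quat(YAW,True); g=np.array([.5528,-.0967])
for n,k in(("yellow",-1),("green",0),("blue",1)):
    X=g+k*.04*U; arm.movep([*X,.165],q); arm.pause(.2); f0=np.array(arm.read_ft_force()); arm.line_to([*X,.142],.1); z=.142; log=[]
    while z>.129:
        z-=.001; arm.line_to([*X,z],.04); arm.pause(.06); f=np.array(arm.read_ft_force())-f0; log.append((round(arm.read_tool_pos()[2]*1e3,1),round(f[2],1)))
        if f[2]>7: break
    arm.pause(.15); print(n,X.round(4),log,f.round(1)); 
    arm.line_to([*X,.165],.15); arm.pause(.1)
arm.movep([.5,-.15,.28],q); print(red("side"),red("top"),arm.read_time())
cv2.imwrite("pics/k.png",cv2.resize(snapshot("top")[160:300,250:420],None,fx=3,fy=3))
E
```

```text
yellow [ 0.5128 -0.0951] [(np.float64(141.4), np.float64(-0.9)), (np.float64(140.0), np.float64(-1.3)), (np.float64(138.9), np.float64(-1.6)), (np.float64(138.1), np.float64(0.9)), (np.float64(137.1), np.float64(0.2)), (np.float64(136.1), np.float64(1.1)), (np.float64(135.1), np.float64(1.9)), (np.float64(134.0), np.float64(2.6)), (np.float64(133.6), np.float64(6.0)), (np.float64(133.5), np.float64(13.5))] [-1.6  2.2 13.5]
green [ 0.5528 -0.0967] [(np.float64(141.4), np.float64(0.6)), (np.float64(140.0), np.float64(1.0)), (np.float64(138.9), np.float64(1.0)), (np.float64(138.1), np.float64(2.0)), (np.float64(137.1), np.float64(2.4)), (np.float64(136.1), np.float64(2.7)), (np.float64(135.1), np.float64(4.4)), (np.float64(134.1), np.float64(3.8)), (np.float64(133.7), np.float64(7.8))] [-1.4  0.2  7.8]
blue [ 0.5928 -0.0983] [(np.float64(141.5), np.float64(0.6)), (np.float64(140.0), np.float64(0.5)), (np.float64(138.9), np.float64(1.0)), (np.float64(138.1), np.float64(0.9)), (np.float64(137.1), np.float64(1.9)), (np.float64(136.1), np.float64(3.5)), (np.float64(135.1), np.float64(3.9)), (np.float64(134.1), np.float64(4.3)), (np.float64(133.7), np.float64(7.3))] [0.1 0.3 7.3]
(np.float64(-0.08), np.float64(1.1), array([340. , 238.6])) (np.float64(-0.13), np.float64(0.3), array([311.5, 258.7])) 73.9667
```

View pics/k.png

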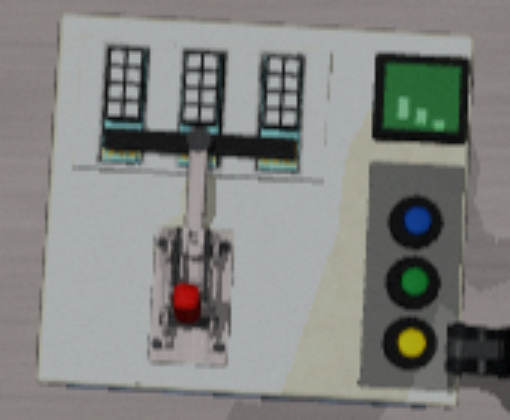

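```bash
python3 - <<'E'
from h import *
q=quat(YAW,True); arm.move_gripper(.5); p=tcp(-.09)
arm.movep(p+[0,0,.09],q); arm.line_to(p,.12); arm.move_gripper(0,18); arm.pause(.2); print(arm.read_opening())
L=[]
for phi in [*np.arange(-.04,.3,.05),*np.arange(.35,1.2,.1),1.22,1.27,1.32,1.37,1.42,1.47]:
    arm.line_to(tcp(phi),.06); f=np.array(arm.read_ft_force()); L.append((round(phi,2),*f.round(1)[[0,2]].tolist()))
    if phi>1.25 and (abs(f[2])>12 or abs(f[0])>12): break
print(L,arm.read_opening(),red("side"))
arm.move_gripper(.5); arm.pause(.2); p=np.array(arm.read_tool_pos()); arm.line_to(p+[0,0,.12],.15)
arm.movep([.5,-.15,.28],q); print(red("side"),red("top"),arm.read_time())
cv2.imwrite("pics/op.png",np.hstack([cv2.resize(snapshot("top")[160:330,250:420],(450,450)),cv2.resize(snapshot("side")[190:320,240:400],None,fx=2.2,fy=450/130)]))
E
```

```text
0.17975240052273983
[(np.float64(-0.04), 3.3, 3.3), (np.float64(0.01), 2.9, 5.8), (np.float64(0.06), 2.0, 6.1), (np.float64(0.11), 2.3, 6.4), (np.float64(0.16), 0.9, 5.9), (np.float64(0.21), 1.8, 6.2), (np.float64(0.26), 1.2, 5.0), (np.float64(0.35), 0.4, 5.6), (np.float64(0.45), 0.9, 4.8), (np.float64(0.55), 1.6, 3.4), (np.float64(0.65), 1.2, 3.1), (np.float64(0.75), 1.1, 1.7), (np.float64(0.85), 1.4, 0.7), (np.float64(0.95), 0.3, 0.6), (np.float64(1.05), 0.2, -0.1), (np.float64(1.15), 0.0, 1.7), (1.22, -0.3, 2.1), (1.27, -0.7, 2.3), (1.32, -1.1, 2.6), (1.37, -0.5, 2.2), (1.42, -3.6, 22.2)] 0.18257097725928037 (np.float64(1.17), np.float64(8.4), array([365.2, 265.5]))
(np.float64(1.29), np.float64(0.4), array([374.3, 265. ])) (np.float64(1.29), np.float64(0.1), array([309.8, 306.3])) 84.9083
```

View pics/op.png

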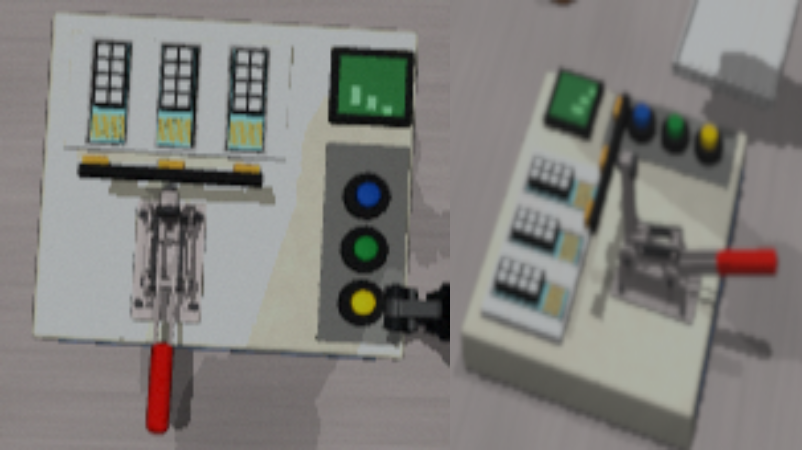

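```bash
python3 - <<'E'
from h import *
c=cam("top"); T=ray(c,[[448,242],[545,250],[540,318],[441,310]],.018)[:,:2]; tc=(T.mean(0)+[.5054,-.3155])/2; print(T.round(3).tolist(),T.mean(0),tc)
ty=-.1; Ut=np.array([np.cos(ty),np.sin(ty)]); Wt=np.array([-Ut[1],Ut[0]])
for i,k in((2,-1),(1,0),(0,1)):
    pick(POCK[i]+.012*U,YAW,.049,op=.45,zl=.25)
    B=tc+k*.052*Wt+.012*Ut; z=place(B,ty,.004)
    if z>.004+G+.0031: raise SystemExit("high")
    release(); print(arm.read_time())
arm.movep([tc[0]-.06,tc[1],.28],quat(ty,True)); arm.pause(.2); cv2.imwrite("pics/tray.png",snapshot("wrist"))
E
```

```text
[[0.581, -0.225], [0.568, -0.422], [0.431, -0.409], [0.443, -0.211]] [ 0.50580342 -0.31679991] [ 0.50560171 -0.31614995]
seen [ 0.6754 -0.0086] [ 4.6748e+01  2.3773e+01 -3.1000e-02] err 1.5
grip 0.265 0.263
down -0.0 mm [-1.2  1.2  8.2] open 0.264 z 0.0839
95.1
seen [0.679  0.0849] [46.148  9.098 -0.105] err 16.8bad measurement
```

```bash
python3 - <<'E'
from h import *
im,c=look("wrist"); cv2.imwrite("pics/m.png",np.hstack([im[0:300,150:490],cv2.resize(snapshot("top")[150:340,250:570],(448,300))])); V=chan(im)[2]
np.savez("m.npz",R=c[1],o=c[2]); cv2.imwrite("pics/mw.png",im)
for th in range(35,110,8):
    m=cv2.morphologyEx((V<th).astype(np.uint8),cv2.MORPH_CLOSE,np.ones((9,9))); r=near(c,im,POCK[1]+.012*U,.036,m,.064); print(th,r and (r[0].round(4),np.round(r[1:],2)))
E
```

```text
35 None
43 None
51 (array([0.6765, 0.0816]), array([41.05,  2.1 , -0.09]))
59 (array([0.663 , 0.0436]), array([ 4.381e+01,  2.519e+01, -3.000e-02]))
67 (array([0.672 , 0.0431]), array([ 6.157e+01,  2.566e+01, -4.000e-02]))
75 (array([0.672 , 0.0434]), array([ 6.157e+01,  2.611e+01, -4.000e-02]))
83 (array([0.6721, 0.0432]), array([ 6.158e+01,  2.621e+01, -5.000e-02]))
91 (array([0.672 , 0.0433]), array([ 6.159e+01,  2.634e+01, -4.000e-02]))
99 (array([0.6722, 0.0434]), array([ 6.158e+01,  2.701e+01, -5.000e-02]))
107 (array([0.6723, 0.0436]), array([ 6.243e+01,  2.728e+01, -3.000e-02]))
```

View pics/m.png

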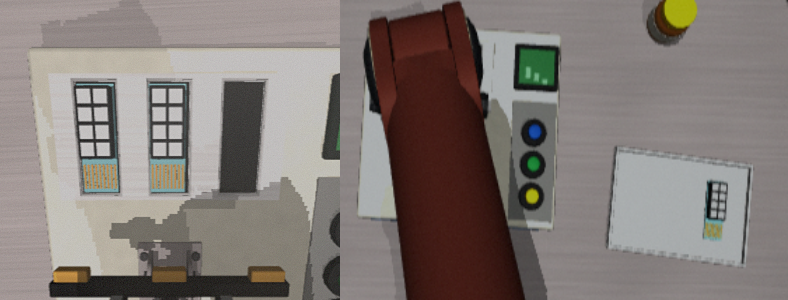

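```bash
python3 - <<'E'
from h import *
tc=np.array([.5056,-.3161]); ty=-.1; Ut=np.array([np.cos(ty),np.sin(ty)]); Wt=np.array([-Ut[1],Ut[0]])
for i,k in((1,0),(0,1)):
    A=POCK[i]+.012*U; q=quat(YAW,True); arm.move_gripper(.45); arm.movep([*A,.25],q); arm.line_to([*A,.049+G],.15)
    arm.move_gripper(0,40); arm.pause(.2); arm.line_to([*A,.27],.15); print("grip",arm.read_opening())
    z=place(tc+k*.052*Wt+.012*Ut,ty,.004)
    if z>.004+G+.0031: raise SystemExit("high")
    release(); print(arm.read_time())
arm.movep([tc[0]-.06,tc[1],.28],quat(ty,True)); arm.pause(.2); im,c=look("wrist")
for k in(-1,0,1): print(block(c,im,tc+k*.052*Wt+.012*Ut,.019,.036))
arm.movep([.3,-.5,.33],quat(-1,True)) if arm.ik([.3,-.5,.33],quat(-1,True)) is not None else None
cv2.imwrite("pics/tray.png",np.hstack([im[0:300,150:490],cv2.resize(snapshot("top")[150:340,100:570],(448,300))]))
print(red("side"),red("top"),arm.read_time(),np.round(arm.read_tool_pos(),2))
E
```

```text
grip 0.264537416200899
down 1.0 mm [-0.2  1.5  6.4] open 0.264 z 0.0842
106.3917
grip 0.26148498401819315
down 1.0 mm [-1.4 -0.2  7. ] open 0.269 z 0.0841
116.9167
(0.8137893676757812, (array([ 0.51173203, -0.36836908]), 47.60923385620117, 24.423023223876953, np.float64(-0.09753228281169957)))
(1.0095043182373047, (array([ 0.5162525 , -0.31748679]), 47.15191650390625, 24.161420822143555, np.float64(-0.11273440526219858)))
(2.177663803100586, (array([ 0.52155023, -0.26708151]), 47.640586853027344, 25.81825065612793, np.float64(-0.0968031093052355)))
(np.float64(1.3), np.float64(0.5), array([374.5, 265.2])) (np.float64(1.29), np.float64(0.1), array([309.8, 306.3])) 118.725 [ 0.3  -0.5   0.33]
```

View pics/tray.png

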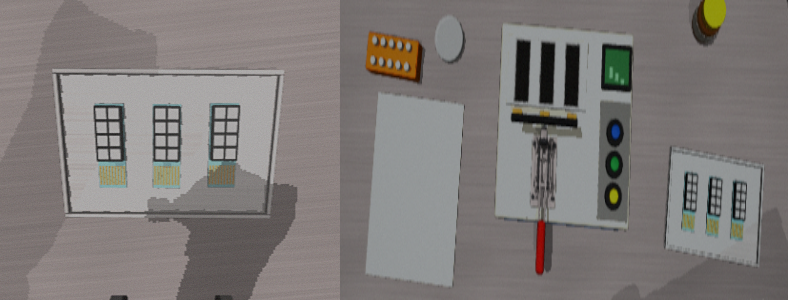

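All three slides lie flat in the tray with the wells up, the clamp is fully open, the pockets and board are empty, and the jar, dish and rack look unmoved.

```bash
python3 -c "
from h import *
arm.pause(.5); print(ticket.finish_job(), arm.read_time())"
```

```text
the job is handed in; nothing more can be done
the job is handed in; nothing more can be done
```

The job is handed in, at about 119 s on the robot's clock. There were three slides on the board. I seated all three with the gold-striped end towards the clamp, locked the clamp, and pressed yellow, green and blue one at a time. Then I opened the clamp fully and laid the slides in the tray.

**Last checks:**
- **Slides in the tray:** the wrist camera showed all three flat and right way up. Their blocks measured about 47–48 x 24–26 mm, against a nominal 48 x 24.
- **Clamp when locked:** the handle read 0.08 rad (side camera) and 0.13 rad (top camera) past upright, against a nominal 0.09. The readings were the same before and after the keys were pressed.
- **Clamp at the end:** both cameras put the handle back where it started. I had no direct joint reading, so this rests on the pictures.
- **Keys:** each was pushed to its hard stop, about 5 mm of travel with 7–14 N at the end.
- **Jar, Petri dish and tube rack:** they look unmoved in the last top picture; I did not measure them.

**Checks that failed or disagreed:**
- **Middle slide:** the measurement before lifting it from its pocket was off by 17 mm in size, because the dark pocket confused it. The picture showed the slide seated, so I picked it and the next slide at the nominal pocket position; both grips read normal.
- **Slide angles:** the first top-camera angles were wrong because of shadows. I used the wrist camera's angles instead.

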